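# Run the shutter from the counter key switch

### The job

Take the round-headed key out of the wooden key block and put it into the key switch on the counter, working it gently past the sticky pins until its collar sits on the plate. Then turn it a quarter turn clockwise (seen from above) against the spring and finish holding the key there, still gripped: the shutter only runs while the key is held turned. Leave the other two keys, the small tin and the white pipe tee where they are.

Things in the scene. Friction and masses are not known exactly. Their poses are not given: they have to be found in the camera images.
- round_key: The key to use, 74 mm tall, upright in the key block. Origin: lower tip of the steel shaft, on its axis; z up the shaft to the head. Shaft 8 mm in diameter, 45-degree conical tip (3 mm at the end). Collar 15 mm in diameter, its underside 34 mm above the tip; neck 10 mm in diameter from 38 to 48 mm. In the block the tip is 12 mm above the counter. 35 to 70 g.
- head (a point): Centre of the round key's head, 60 mm above its tip: a black plastic ROUND disc 28 mm across (along the key's y and z), 8 mm thick (along its x). Axes as the key's.
- bit (a point): Outer end of the round key's bit (flag), 11 mm from the shaft's axis in the key's +y. The bit is 4.5 mm thick (x) and lies 4.4 to 12 mm above the tip, its lower edge bevelled. In the block it points to the block's +y.
- square_key: A wrong key, standing in the same block: as the round key but with a RECTANGULAR head 22 mm (y) by 26 mm (z) by 8 mm (x). Leave it.
- tee_key: A wrong key, standing in the same block: as the round key but with a T-BAR head, 30 mm (y) by 8 mm (z) by 8 mm (x) on an upright 10 mm wide. Leave it.
- key_block: Fixed wooden block 56 mm (x) by 144 mm (y) by 46 mm high, origin at the centre of its underside. Three slots in its top, 10 mm (x) by 17 mm (y), 40 mm deep and 44 mm apart along y, hold the keys upright, collars on the block's top. Which key stands in which place varies. A key comes free when lifted by 34 mm.
- switch_box: The key switch: fixed grey steel housing 104 mm (x) by 116 mm (y) by 67 mm high, with a 44 mm square bright steel plate in the middle of its top, the plate's face 70 mm above the counter. Origin at the centre of its underside, straight below the keyhole. White index marks on its top stand at +y (rest) and +x (turned) of the keyhole.
- keyhole (a point): Centre of the round keyhole at the plate's face, axes as the housing's (z up). Vertical bore 9.5 mm in diameter with a slot for the bit, 6.5 mm wide, reaching 12.5 mm from the axis in +y: the key enters only with its bit to the housing's +y. The plate is 20 mm thick: the key turns only when fully home, its tip 34 mm below the face and its collar on the face.
- pins (a point): Middle of the bore, 10.5 mm below the face, between two sprung sticky pins that cross the bore 7 and 14 mm below the face. The key's tip has to wedge them aside: some 15 to 40 N pushing straight down, but only 5 to 15 N while the key is twisted to and fro by some 0.06 rad as it is pushed (the slot allows it). Over 50 N between key and switch counts as forcing.
- cylinder (a joint): Turn of the lock cylinder under the plate, rad: 0 at rest (slot at the housing's +y), growing clockwise from above, stop at 1.57 (bit at the housing's +x). The shutter runs above 1.15. The key has some 0.1 rad of play in it and gives a little in the grip, so it leads by 0.1 to 0.25. A spring turns it back when the key is let go; holding takes 0.01 N m at the start, 0.06 N m at the stop.
- tin: Small closed tin, 56 mm in diameter, 75 mm high, between key block and key switch; origin at the centre of its underside. Leave it.
- pipe_tee: White plastic pipe tee, 72 mm long, 38 mm high, lying on the robot's side of the key switch; origin under its middle. Leave it.
Things that resemble listed ones, but are neither listed nor needed, are in the scene too. Leave any green or red look-alike of the round_key alone.

How it is judged (in metres and radians):
On the way, in this order (a step that is already met when the one before it is completed fails the run):
1. the round-headed key is lifted clear of the block in the fingers (height (world z) of round_key above 0.05 m and contact force between the fingers and round_key above 1 N), for 0.2 s.
2. the key is fully home in the switch, not yet turned (z of round_key in the frame of keyhole below -0.0315 m and horizontal distance between round_key and keyhole below 0.004 m and value of joint cylinder below 0.8 rad), for 0.05 s.
At the end, for the whole second after the job is handed in: The round-headed key is home in the switch (tip at least 31.5 of 34 mm below the face, within 4 mm of the axis, upright within 0.15 rad), the cylinder is turned clockwise by more than 1.15 rad against its spring, and the fingers still grip the key, at rest (value of joint cylinder above 1.15 rad and z of round_key in the frame of keyhole below -0.0315 m and horizontal distance between round_key and keyhole below 0.004 m and angle between the z axis of round_key and the z axis of keyhole, either way round below 0.15 rad and contact force between the fingers and round_key above 1 N and linear speed of round_key below 0.02 m/s); the arm keeps its last pose, push and grip.
It fails at once if another key is moved by more than 15 mm (distance of any of square_key, tee_key from where it was at the start of the episode above 0.015 m).
It fails at once if the tin or the pipe tee is moved by more than 30 mm (distance of any of tin, pipe_tee from where it was at the start of the episode above 0.03 m).
It fails at once if the key is forced into the switch with more than 50 N (contact force between round_key and switch_box above 50 N and value of joint cylinder below 0.2 rad).
It also fails if it takes over 45 s, if anything falls off the work surface, if the arm or the gripper's body presses on something with over 40 N, if the wrist force passes 120 N, or if a joint passes its speed limit or range.

### The arm

A 6-joint arm with a two-finger parallel gripper is mounted at the origin on the work surface. World frame = base frame: x ahead of the robot, y to its left, z up, the work surface at z = 0. Lengths are in m, angles in degrees, forces in N, time in s.
With the tool pointing down it reaches from about 0.4 to 0.825 m from the base axis. Payload 7 kg.
Tool frame: the origin (TCP) lies at the very end of the fingers, on their centre line; the grasp point (between the pads) lies 19 mm behind it; z points along the fingers, y is the line along which they close (so a half turn about z gives the same grasp; the last joint's range is limited). The gripper opens to 85 mm and grips with 20 to 120 N. Pads are 22 mm wide; open, the fingers measure 114 mm over their backs; the gripper's body (76 mm by 85 mm) begins 54 mm behind the grasp point. The pads swing forward as they close: fully open they stand 13 mm farther back than shut.
Start: joints at [86.179, 20.546, 0.682, 0, -70.136, -16.507], TCP at [0.235, 0.633, 0.231] pointing down, gripper open.
Joint ranges: [-176.03, 176.03], [-82.01, 121.73], [-58.28, 71.71], [-173.87, 95.51], [-174.79, -0.11], [-173.66, 173.66]. Speed limits (degrees/s): [136.94, 136.94, 172.46, 180, 180, 180].

### API

Orientations are given as [roll, pitch, yaw] about the fixed x, y, z axes, in that order (R = Rz(yaw) Ry(pitch) Rx(roll)).
In Python, from plant import robot gives the robot as it stands. The module is installed in compiled form; this text tells all that it offers.
- The arm moves only by the shell command python3 -m jog 'ROWS'. ROWS is JSON, a list of rows, each an object of numbers: "tx", "ty", "tz": the shift along the tool's x, y, z in m; "roll": the turn about the tool's z in degrees; "hand": the opening, from 0 (shut) to 1 (fully open). In form: [{"tx": .., "ty": .., "tz": .., "roll": .., "hand": ..}, ...]. A call has exactly 5 rows; each row shifts and turns the commanded pose from where the row before left it, along the tool's axes as they then stand; what a row does not reach is not made up. A row lasts 1/8 s, in which the tool goes at most 62.5 mm and 10.7 degrees, less where a joint would pass 70% of its speed; a pose out of reach is approached as far as the arm can. A call with a gripper value outside its range is refused whole. The fingers move at their own pace and stop on an object; the grip force is fixed at half the most. Time passes only in rows, so rows that do not move let the fingers close, or fill a call up. It gives the time, the measured TCP pose, the force, the opening and the grip force at its end, in the units of the state.
- robot.state(): the state, without advancing time (a new reading comes with each control period).
- robot.grab_frame(name): name is "scene" or "top" or "wrist"; returns the picture (400x640x3 uint8, red, green, blue); there is no depth.
- robot.camera_info(name): a dict with "fx", "fy", "cx", "cy" (pixels), "T" (4x4, takes a point from camera to world coordinates). Camera axes: x right, y down, z forward; pixel columns grow to the right and rows downward; lengths in m; the calibration is good to about 2 mm. A picture is of the moment at which its call begins: read the wrist's pose just before it. camera_info takes no time and is no camera call; for the wrist camera it gives the pose at the moment of the call.
- robot.hand_in(): hands the job in; it is judged then, once.
Trained networks look in the newest picture that a camera, given by its name, has taken for a name from the list of things; names that differ only in an ending like _2 or _b are one class to them, and where a whole thing is asked for, a point or a joint stands for the part that bears it (a point fixed in the world has none). Each returns a list of dicts, best first, with "conf" (0 to 1); they miss things now and then, are a little off and sometimes report something else, mostly with a low value. They report only what shows in the picture. A call takes as long as a camera call. They do not tell look-alikes from the thing itself.
- robot.find_in(camera, thing): "box" ([centre column, centre row, width, height] in pixels, round what is visible of it).
- robot.masks_of(camera, thing): "region" (400x640 bool, what is visible of it) and "box" ([centre column, centre row, width, height] in pixels, round what is visible of it).
The state is a dict: "time": time; "joint_pos": joint angles; "qd": joint speeds; "effort": joint torques, N m; "tool_pos": TCP position; "orientation": TCP orientation; "contact_force": force on the tool from outside, world axes, zero at the start; "moment": the same for the moment, N m; "grip_width": finger opening in m; "finger_force": force on a finger pad.
Only numpy, scipy, OpenCV 4.12 (cv2) and the standard library are available. Lean on these libraries where they do the work, as an engineer would, in place of code of your own. Each camera call takes 0.05 s, during which the arm holds its last target. There are 200 camera calls.

## Working session

There is one attempt and no reset: what is moved stays moved. The work goes in short steps, Python scripts to look and compute and a shell command to move; the robot and the scene stay as the last step left them, time stands still between calls to the robot, and variables do not carry over. Pictures are saved under pics/ and viewed, at most 10 in all, crops included, and the job is handed in when it is done.

```bash
mkdir -p pics; python3 - <<'E'
from plant import robot
import cv2,numpy as np
s=robot.state();print(s)
for c in ("scene","top"):
    im=robot.grab_frame(c);cv2.imwrite(f"pics/{c}0.png",im[:,:,::-1])
    i=robot.camera_info(c);print(c,i["fx"],i["fy"],i["cx"],i["cy"],np.round(i["T"],4).tolist())
    for t in ("round_key","head","square_key","tee_key","key_block","switch_box","tin","pipe_tee"):
        print(t,[(round(d["conf"],2),np.round(d["box"],1).tolist()) for d in robot.find_in(c,t)])
E
```

```text
{'time': 0.0, 'joint_pos': array([ 8.61785548e+01,  2.05897492e+01,  6.32631273e-01, -1.95120232e-02,
       -7.01371211e+01, -1.65045817e+01]), 'qd': array([ 0.03310509,  0.04550562,  0.02059071, -0.01407244, -0.02511559,
       -0.02548986]), 'effort': array([-3.45758390e-04, -5.83312440e+01,  2.93439710e+01,  6.93703741e+00,
       -5.66778792e-03,  5.67011611e-06]), 'tool_pos': array([0.23435449, 0.6324781 , 0.23037596]), 'orientation': array([ 1.79904433e+02, -9.18822160e-03, -2.03326640e+01]), 'contact_force': array([ 0.55380021, -0.62854462,  0.16315814]), 'moment': array([-0.02776945,  0.02520105,  0.02085956]), 'finger_force': 0.0, 'grip_width': 0.08524174229534782}
scene 409.7564349938677 409.7564349938677 328.5506482470416 198.80170878793302 [[0.1926, 0.6476, -0.7373, 1.1329], [0.9813, -0.1305, 0.1417, -0.1726], [-0.0044, -0.7507, -0.6606, 0.6838], [0.0, 0.0, 0.0, 1.0]]
round_key [(0.7, [200.2, 228.2, 29.2, 15.3]), (0.57, [266.6, 284.4, 13.1, 29.1]), (0.55, [262.6, 224.8, 18.5, 15.1])]
head [(0.82, [266.0, 288.6, 13.7, 31.9]), (0.63, [200.4, 226.9, 36.2, 13.6]), (0.57, [24
[... 560 characters left out ...]
015, -0.9889, 0.148, 0.3799], [-0.9997, -0.0117, 0.0231, -0.0314], [-0.0211, -0.1483, -0.9887, 0.821], [0.0, 0.0, 0.0, 1.0]]
round_key [(0.69, [416.2, 208.8, 15.8, 13.4]), (0.59, [430.2, 270.4, 25.4, 31.7]), (0.49, [415.5, 156.9, 11.4, 33.6]), (0.49, [481.1, 251.3, 36.6, 16.6])]
head [(0.68, [481.5, 250.3, 36.0, 16.1]), (0.6, [414.6, 157.0, 11.0, 34.2]), (0.58, [431.8, 265.9, 25.9, 32.7])]
square_key [(0.47, [394.6, 205.6, 14.6, 9.9])]
tee_key [(0.63, [443.6, 212.6, 18.8, 4.8])]
key_block [(0.93, [414.9, 209.8, 76.9, 41.7])]
switch_box [(0.67, [200.6, 168.9, 79.2, 72.4])]
tin [(0.98, [317.8, 158.8, 29.9, 37.3])]
pipe_tee [(0.73, [282.5, 279.9, 34.3, 35.5]), (0.25, [416.7, 207.9, 14.6, 8.8])]
```

View pics/top0.png

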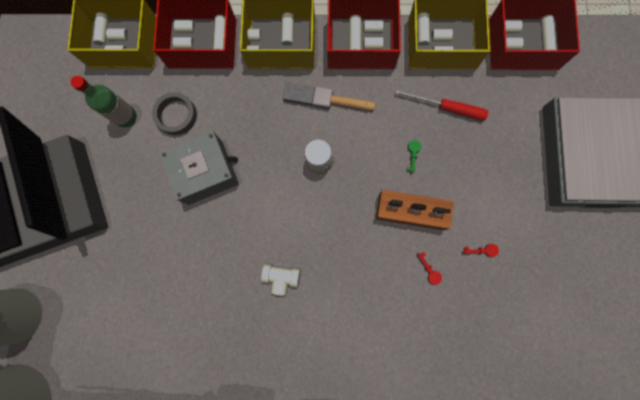

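```bash
python3 - <<'E'
import cv2
a=cv2.imread('pics/scene0.png')[180:320,180:320];cv2.imwrite('pics/crop0.png',cv2.resize(a,(560,560),interpolation=cv2.INTER_CUBIC))
E
```

```text
(no output)
```

View pics/crop0.png

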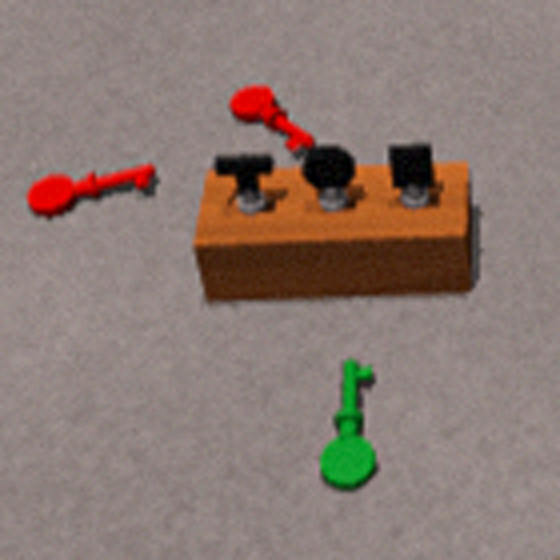

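The top view shows the block at (415,210), switch at (200,168), tin at (318,157) and tee at (282,279). There are four round-key candidates:
- Black upright round head: scene (262,222), top (416,208).
- Red, lying flat: scene (200,228) and (250,209).
- Green, lying flat: scene (266,285).

Only the black disc stands in the block, so it is the round_key. It is in the middle, between the T-bar and the square head, and the crop confirms this.

```bash
cat > h.py <<'E'
from plant import robot
import numpy as np,cv2
def ray(c,uv,i=None):
    i=i or robot.camera_info(c);T=np.array(i["T"])
    d=T[:3,:3]@np.array([(uv[0]-i["cx"])/i["fx"],(uv[1]-i["cy"])/i["fy"],1.]);return T[:3,3],d
def onz(c,uv,z,i=None):
    o,d=ray(c,uv,i);return o+d*(z-o[2])/d[2]
def proj(c,p,i=None):
    i=i or robot.camera_info(c);T=np.array(i["T"]);q=T[:3,:3].T@(np.asarray(p)-T[:3,3])
    return np.array([i["fx"]*q[0]/q[2]+i["cx"],i["fy"]*q[1]/q[2]+i["cy"]])
def tri(rays):
    A=0;b=0
    for o,d in rays:
        d=d/np.linalg.norm(d);P=np.eye(3)-np.outer(d,d);A=A+P;b=b+P@o
    return np.linalg.solve(A,b)
E
python3 - <<'E'
from h import *
print("head tri",tri([ray("scene",(262,222)),ray("top",(416.3,208))]))
for n,uv in dict(tee=(443.6,212.6),rnd=(416.2,208.8),sq=(394.6,205.6)).items(): print(n,onz("top",uv,.075))
print("plate",onz("top",(193,164),.07),"tin",onz("top",(318,152),.07),"tee",onz("top",(282,280),.02))
for t,z in(("key_block",.046),("switch_box",.067)):
    m=robot.masks_of("top",t)[0]["region"].astype(np.uint8)
    r=cv2.minAreaRect(cv2.findNonZero(m));P=[onz("top",p,z)[:2].round(3).tolist() for p in cv2.boxPoints(r)];print(t,r,P)
s=robot.state();i=robot.camera_info("wrist");T=np.array(i["T"]);print(T.round(4).tolist(),i["fx"],i["cx"],i["cy"])
E
```

```text
head tri [ 0.49253108 -0.19343578  0.06894902]
tee [ 0.48351835 -0.2425365   0.075     ]
rnd [ 0.4902114 -0.1907596  0.075    ]
sq [ 0.4959112  -0.14973349  0.075     ]
plate [0.57535762 0.24621784 0.07      ] tin [ 0.60206968 -0.00100138  0.07      ] tee [0.35042144 0.06888254 0.02      ]
key_block ((414.9429626464844, 210.36363220214844), (76.20539855957031, 31.03229522705078), 8.91492748260498) [[0.472, -0.115], [0.533, -0.125], [0.511, -0.274], [0.45, -0.262]]
switch_box ((200.77236938476562, 167.75941467285156), (60.91629409790039, 70.00572204589844), 67.83365631103516) [[0.599, 0.322], [0.655, 0.194], [0.539, 0.142], [0.485, 0.267]]
[[-0.3474, -0.8984, -0.2687, 0.3018], [-0.9377, 0.3328, 0.0998, 0.6075], [-0.0002, 0.2866, -0.958, 0.374], [0.0, 0.0, 0.0, 1.0]] 358.9256678493856 318.46217761193094 200.0173000606579
```

```bash
python3 -m jog '[{"tx":0.045,"ty":0.0244,"tz":0,"roll":0,"hand":1},{"tx":0.045,"ty":0.0244,"tz":0,"roll":0,"hand":1},{"tx":0.045,"ty":0.0244,"tz":0,"roll":0,"hand":1},{"tx":0.045,"ty":0.0244,"tz":0,"roll":0,"hand":1},{"tx":0.045,"ty":0.0244,"tz":0,"roll":0,"hand":1}]'
python3 -m jog '[{"tx":0.045,"ty":0.0244,"tz":0,"roll":0,"hand":1},{"tx":0.045,"ty":0.0244,"tz":0,"roll":0,"hand":1},{"tx":0.045,"ty":0.0244,"tz":0,"roll":0,"hand":1},{"tx":0.045,"ty":0.0244,"tz":0,"roll":0,"hand":1},{"tx":0.045,"ty":0.0244,"tz":0,"roll":0,"hand":1}]'
python3 -m jog '[{"tx":0,"ty":0,"tz":0.02,"roll":0,"hand":1},{"tx":0,"ty":0,"tz":0.02,"roll":0,"hand":1},{"tx":0,"ty":0,"tz":0,"roll":0,"hand":1},{"tx":0,"ty":0,"tz":0,"roll":0,"hand":1},{"tx":0,"ty":0,"tz":0,"roll":0,"hand":1}]'
python3 - <<'E'
from h import *
i=robot.camera_info("wrist");im=robot.grab_frame("wrist");cv2.imwrite("pics/w1.png",im[:,:,::-1]);np.save("w1T.npy",i["T"])
c=proj("wrist",[.575,.246,.07],i);print(c,np.array(i["T"]).round(4).tolist())
for d in robot.find_in("wrist","switch_box"): print(d)
s=robot.state();print(s["tool_pos"],s["orientation"],s["joint_pos"])
E
```

```text
time: 1.62
tool_pos: [0.404, 0.4391, 0.2316]
orientation: [-180.0, -0.0, -20.3]
contact_force: [-0.3, 0.2, 0.8]
grip_width: 0.0855
finger_force: 0.0
time: 2.25
tool_pos: [0.5727, 0.2465, 0.2316]
orientation: [-180.0, -0.0, -20.3]
contact_force: [0.6, 0.4, 0.7]
grip_width: 0.0855
finger_force: 0.0
time: 2.88
tool_pos: [0.5721, 0.2483, 0.1924]
orientation: [-179.9, -0.1, -20.3]
contact_force: [-0.7, -0.7, -0.2]
grip_width: 0.0854
finger_force: 0.0
[319.66087638 186.41100562] [[-0.3469, -0.899, -0.2674, 0.6392], [-0.9379, 0.332, 0.1005, 0.2228], [-0.0016, 0.2857, -0.9583, 0.3352], [0.0, 0.0, 0.0, 1.0]]
{'box': [323.8, 179.8, 195.9, 192.8], 'conf': 0.8}
[0.57191548 0.24821166 0.19215198] [-1.79934919e+02 -4.09580277e-02 -2.03080037e+01] [ 4.13812287e+01  1.72442318e+01 -9.40313202e+00  5.81512893e-03
 -6.32759151e+01  2.83081793e+01]
```

View pics/w1.png

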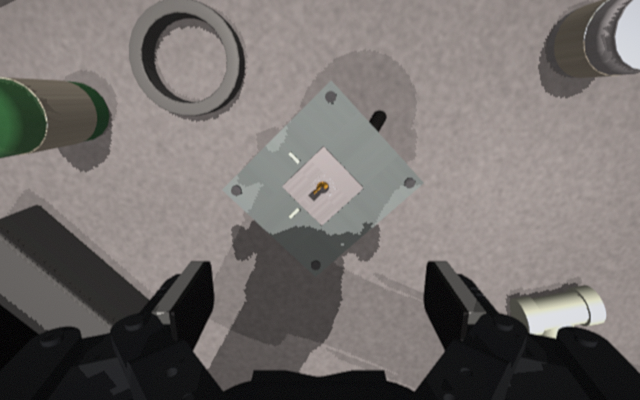

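The wrist view shows the plate at about (322,186). The bore is near (321,187) and its slot runs to the lower left, towards (312,195). The index marks are at (294,213), which is +y (rest), and (294,157), which is +x (turned). I'll refine the corners in code.

```bash
python3 - <<'E'
from h import *
i=dict(robot.camera_info("wrist"));i["T"]=np.load("w1T.npy")
im=cv2.imread("pics/w1.png");hsv=im.astype(int)
b,g,r=[hsv[...,k] for k in range(3)]
m=((r>g+4)&(r>140)).astype(np.uint8);m[:140]=0;m[232:]=0;m[:,:275]=0;m[:,370:]=0
n,l,st,_=cv2.connectedComponentsWithStats(m);k=1+st[1:,4].argmax();m=(l==k).astype(np.uint8)
h=cv2.convexHull(cv2.findNonZero(m));R=cv2.minAreaRect(h);print(R,st[k])
W=np.array([onz("wrist",p,.07,i) for p in cv2.boxPoints(R)]);print(W.round(4),W.mean(0))
H=np.array([onz("wrist",p[0],.07,i)[:2] for p in h.astype(float)]).astype(np.float32)*1000
R2=cv2.minAreaRect(H);print("world rect mm",R2)
mk=[onz("wrist",p,.067,i)[:2] for p in((294,213),(294,157))]
c=np.array(R2[0])/1000
for p in mk: print("mark",p,np.degrees(np.arctan2(*(p-c)[::-1])),np.linalg.norm(p-c))
# dark hole
d=((im.max(2)<110)).astype(np.uint8)*0
hull=np.zeros_like(m);cv2.fillConvexPoly(hull,h,1);hole=(cv2.erode(hull,np.ones((7,7)))>0)&(im.max(2)<150)
ys,xs=np.nonzero(hole);q=np.array([onz("wrist",(x,y),.07,i)[:2] for x,y in zip(xs,ys)])
print("hole mean",q.mean(0),len(q));w,v=np.linalg.eigh(np.cov(q.T));print("axis",np.degrees(np.arctan2(v[1,1],v[0,1])))
cv2.imwrite("pics/w1c.png",cv2.resize(im[140:232,275:370],None,fx=6,fy=6,interpolation=cv2.INTER_CUBIC))
E
```

```text
((322.3871765136719, 186.47900390625), (57.41219711303711, 57.46554946899414), 46.0809211730957) [ 283  147   80   78 3072]
[[0.5855 0.2729 0.07  ]
 [0.6031 0.2329 0.07  ]
 [0.5629 0.2152 0.07  ]
 [0.5434 0.256  0.07  ]] [0.57372983 0.24425545 0.07      ]
world rect mm ((574.0183715820312, 244.24366760253906), (44.09551239013672, 44.12749481201172), 23.6415958404541)
mark [0.56099342 0.2727193 ] 114.57969137384626 0.03131311161431396
mark [0.60240457 0.25647904] 23.317608354886406 0.03091084431987882
hole mean [0.57215284 0.24807052] 185
axis 111.92300807623307
```

View pics/w1c.png

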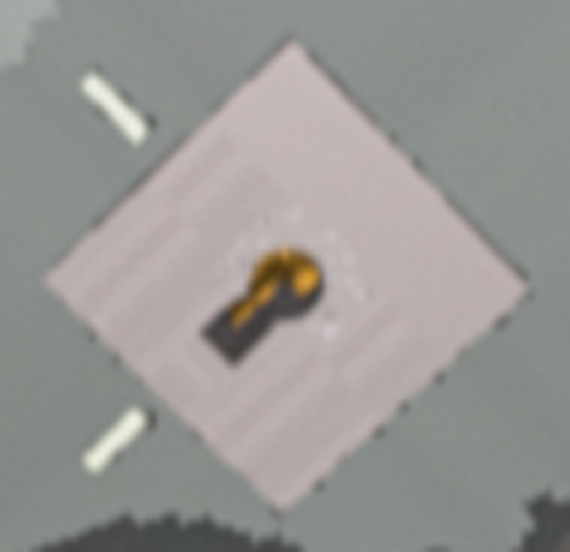

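Keyhole is at (0.574, 0.2442) with the housing yawed 23.6°. Next I go above the block and turn the tool to match the key.

```bash
python3 -m jog '[{"tx":0.0096,"ty":0.0551,"tz":0,"roll":0,"hand":1},{"tx":0.0096,"ty":0.0551,"tz":0,"roll":0,"hand":1},{"tx":0.0096,"ty":0.0551,"tz":0,"roll":0,"hand":1},{"tx":0.0096,"ty":0.0551,"tz":0,"roll":0,"hand":1},{"tx":0.0096,"ty":0.0551,"tz":0,"roll":0,"hand":1}]' | head -3
python3 -m jog '[{"tx":0.0096,"ty":0.0551,"tz":0,"roll":0,"hand":1},{"tx":0.0096,"ty":0.0551,"tz":0,"roll":0,"hand":1},{"tx":0.0096,"ty":0.0551,"tz":0,"roll":0,"hand":1},{"tx":0,"ty":0,"tz":0,"roll":9.7,"hand":1},{"tx":0,"ty":0,"tz":0,"roll":9.7,"hand":1}]' | head -3
python3 -m jog '[{"tx":0,"ty":0,"tz":0,"roll":9.7,"hand":1},{"tx":0,"ty":0,"tz":0,"roll":9.7,"hand":1},{"tx":0,"ty":0,"tz":0,"roll":9.7,"hand":1},{"tx":0,"ty":0,"tz":0,"roll":9.7,"hand":1},{"tx":0,"ty":0,"tz":0,"roll":9.7,"hand":1}]' | head -3
python3 -m jog '[{"tx":0,"ty":0,"tz":0,"roll":9.8,"hand":1},{"tx":0,"ty":0,"tz":0.01,"roll":0,"hand":1},{"tx":0,"ty":0,"tz":0,"roll":0,"hand":1},{"tx":0,"ty":0,"tz":0,"roll":0,"hand":1},{"tx":0,"ty":0,"tz":0,"roll":0,"hand":1}]'
python3 - <<'E'
from h import *
i=robot.camera_info("wrist");im=robot.grab_frame("wrist");cv2.imwrite("pics/w2.png",im[:,:,::-1]);np.save("w2T.npy",i["T"])
for t in("round_key","head","square_key","tee_key","key_block"):
  print(t,[(round(d["conf"],2),np.round(d["box"],1).tolist(),onz("wrist",d["box"][:2],.08,i).round(4).tolist()) for d in robot.find_in("wrist",t)])
s=robot.state();print(s["tool_pos"],s["orientation"],s["joint_pos"])
c=proj("wrist",[.491,-.1925,.06],i).astype(int);print(c)
x,y=max(0,c[0]-130),max(0,c[1]-80);cv2.imwrite("pics/w2c.png",cv2.resize(im[y:y+160,x:x+260,::-1],None,fx=3,fy=3,interpolation=cv2.INTER_CUBIC));print(x,y)
E
```

```text
time: 3.6
tool_pos: [0.5207, -0.0287, 0.1921]
orientation: [-180.0, -0.1, -20.3]
time: 4.22
tool_pos: [0.4905, -0.1932, 0.1918]
orientation: [-180.0, -0.0, -40.2]
time: 4.85
tool_pos: [0.4908, -0.1921, 0.1919]
orientation: [-179.9, -0.0, -88.5]
time: 5.48
tool_pos: [0.4907, -0.1922, 0.1814]
orientation: [-180.0, -0.0, -98.0]
contact_force: [-0.2, 0.3, 0.1]
grip_width: 0.0857
finger_force: 0.0
round_key [(0.97, [312.3, 193.1, 19.8, 40.2], [0.4932, -0.1979, 0.08]), (0.9, [390.9, 18.2, 20.3, 36.5], [0.4292, -0.3019, 0.08]), (0.61, [181.6, 185.2, 76.1, 28.5], [0.5831, -0.2163, 0.08])]
head [(0.86, [444.7, 119.0, 73.4, 65.8], [0.3987, -0.2363, 0.08]), (0.79, [310.3, 194.2, 19.8, 40.2], [0.4947, -0.1973, 0.08]), (0.6, [390.0, 20.4, 23.8, 40.3], [0.4298, -0.3007, 0.08]), (0.56, [184.7, 186.7, 78.5, 32.4], [0.5813, -0.2149, 0.08])]
square_key [(0.66, [312.1, 250.9, 17.3, 38.5], [0.4997, -0.1539, 0.08])]
tee_key [(0.58, [313.1, 135.1, 21.5, 44.8], [0.4869, -0.2379, 0.08])]
key_block [(0.69, [313.1, 177.5, 74.1, 177.0], [0.4911, -0.209, 0.08]), (0.23, [312.7, 193.6, 15.8, 33.7], [0.493, -0.1975, 0.08])]
[ 0.49064201 -0.19222194  0.18138462] [-1.79991801e+02  1.76451103e-03 -9.80179396e+01] [-4.97291248e-02  8.91037692e+00 -2.20437077e+01 -7.12395731e-04
 -5.90375508e+01 -7.96784417e+00]
[316 192]
186 112
```

View pics/w2c.png

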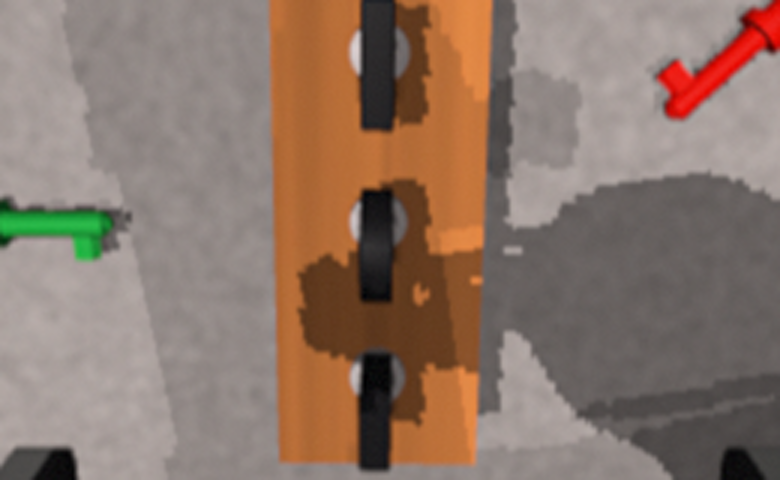

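The crop shows the round black head at wrist pixel (311,194), between the T-bar (312,133) above it and the square head (311,249) below. The tool yaw matches the block. I can't see the slot end, so the bit direction has to be checked after lifting. I'll fit the disc position first.

```bash
python3 - <<'E'
from h import *
from scipy.optimize import least_squares
i=dict(robot.camera_info("wrist"));i["T"]=np.load("w2T.npy");s=robot.state()
im=cv2.imread("pics/w2.png");d=(im.max(2)<70).astype(np.uint8)
n,l,st,ce=cv2.connectedComponentsWithStats(d[165:225,295:330]);print(st[1:5])
def box(xy,yaw=-8):
    a=np.radians(yaw);ex=np.array([np.cos(a),np.sin(a),0]);ey=np.array([-np.sin(a),np.cos(a),0])
    P=[proj("wrist",np.array([*xy,.072])+sx*.004*ex+.014*(np.cos(t)*ey+np.array([0,0,np.sin(t)])),i) for sx in(-1,1) for t in np.arange(0,6.3,.2)]
    P=np.array(P);return np.r_[P.min(0),P.max(0)]
k=1+st[1:,4].argmax();x,y,w,h,_=st[k];o=np.array([295+x,165+y,295+x+w,165+y+h])
r=least_squares(lambda q:box(q)-o,[.491,-.1925]);print(o,r.x,r.fun)
th=np.radians(s["orientation"][2]);D=r.x-s["tool_pos"][:2];tx=np.array([np.cos(th),np.sin(th)]);ty=np.array([np.sin(th),-np.cos(th)])
print("move tx,ty",D@tx,D@ty,"tz",s["tool_pos"][2]-.054)
E
```

```text
[[ 10   9  13  39 426]]
[305 174 318 213] [ 0.49409413 -0.19541505] [ 0.61525533  0.29320276 -0.68404556 -0.30778597]
move tx,ty 0.0026803892304391812 -0.0038637554736423506 tz 0.12738462488493743
```

```bash
python3 -m jog '[{"tx":0.0027,"ty":-0.0039,"tz":0.02,"roll":0,"hand":1},{"tx":0,"ty":0,"tz":0.03,"roll":0,"hand":1},{"tx":0,"ty":0,"tz":0.03,"roll":0,"hand":1},{"tx":0,"ty":0,"tz":0.03,"roll":0,"hand":1},{"tx":0,"ty":0,"tz":0.017,"roll":0,"hand":1}]'
python3 -m jog '[{"tx":0,"ty":0,"tz":0,"roll":0,"hand":1},{"tx":0,"ty":0,"tz":0,"roll":0,"hand":0},{"tx":0,"ty":0,"tz":0,"roll":0,"hand":0},{"tx":0,"ty":0,"tz":0,"roll":0,"hand":0},{"tx":0,"ty":0,"tz":0,"roll":0,"hand":0}]'
python3 -m jog '[{"tx":0,"ty":0,"tz":0,"roll":0,"hand":0},{"tx":0,"ty":0,"tz":0,"roll":0,"hand":0},{"tx":0,"ty":0,"tz":0,"roll":0,"hand":0},{"tx":0,"ty":0,"tz":0,"roll":0,"hand":0},{"tx":0,"ty":0,"tz":0,"roll":0,"hand":0}]'
```

```text
time: 6.4
tool_pos: [0.4934, -0.1954, 0.0528]
orientation: [179.9, -0.0, -98.0]
contact_force: [-0.0, -0.2, 1.3]
grip_width: 0.0854
finger_force: 0.0
time: 7.02
tool_pos: [0.4943, -0.1955, 0.0547]
orientation: [-180.0, 0.0, -98.0]
contact_force: [-0.3, 1.0, -0.1]
grip_width: 0.0123
finger_force: 0.9
time: 7.65
tool_pos: [0.4946, -0.1955, 0.0547]
orientation: [-179.9, -0.0, -98.0]
contact_force: [-0.5, 0.3, 5.4]
grip_width: 0.007
finger_force: 61.5
```

```bash
python3 -m jog '[{"tx":0,"ty":0,"tz":-0.01,"roll":0,"hand":0},{"tx":0,"ty":0,"tz":-0.02,"roll":0,"hand":0},{"tx":0,"ty":0,"tz":-0.025,"roll":0,"hand":0},{"tx":0,"ty":0,"tz":-0.025,"roll":0,"hand":0},{"tx":0,"ty":0,"tz":-0.02,"roll":0,"hand":0}]'
python3 -m jog '[{"tx":0,"ty":0,"tz":0,"roll":0,"hand":0},{"tx":0,"ty":0,"tz":0,"roll":0,"hand":0},{"tx":0,"ty":0,"tz":0,"roll":0,"hand":0},{"tx":0,"ty":0,"tz":0,"roll":0,"hand":0},{"tx":0,"ty":0,"tz":0,"roll":0,"hand":0}]'
python3 - <<'E'
from h import *
out=[]
for c in("wrist","scene"):
    i=robot.camera_info(c);im=robot.grab_frame(c)
    s=robot.state();t=s["tool_pos"]
    p=proj(c,[t[0],t[1],t[2]-.02],i);print(c,p)
    r=60 if c=="wrist" else 40
    x,y=int(np.clip(p[0]-r,0,640-2*r)),int(np.clip(p[1]-r,0,400-2*r));print(x,y,2*r/400)
    out.append(cv2.resize(im[y:y+2*r,x:x+2*r,::-1],(400,400),interpolation=cv2.INTER_CUBIC));cv2.imwrite(f"pics/{c}3.png",im[:,:,::-1])
    for q in robot.find_in(c,"round_key")[:3]: print(q)
cv2.imwrite("pics/c3.png",np.hstack(out))
E
```

```text
time: 8.28
tool_pos: [0.4934, -0.1954, 0.1554]
orientation: [180.0, 0.0, -98.0]
contact_force: [0.1, 0.1, -0.2]
grip_width: 0.0071
finger_force: 60.8
time: 8.9
tool_pos: [0.4939, -0.1954, 0.1539]
orientation: [180.0, -0.0, -98.0]
contact_force: [0.4, -0.2, -0.8]
grip_width: 0.0071
finger_force: 60.8
wrist [316.15520384 247.65988074]
256 187 0.3
{'box': [457.4, 125.1, 78.6, 68.6], 'conf': 0.96}
{'box': [402.4, 18.7, 22.6, 36.0], 'conf': 0.69}
{'box': [320.4, 273.4, 21.4, 96.3], 'conf': 0.64}
scene [258.0323244  199.76051071]
218 159 0.2
{'box': [267.5, 284.4, 14.2, 31.5], 'conf': 0.54}
{'box': [248.8, 208.6, 17.7, 18.1], 'conf': 0.47}
{'box': [200.1, 228.7, 27.9, 13.0], 'conf': 0.47}
```

View pics/c3.png

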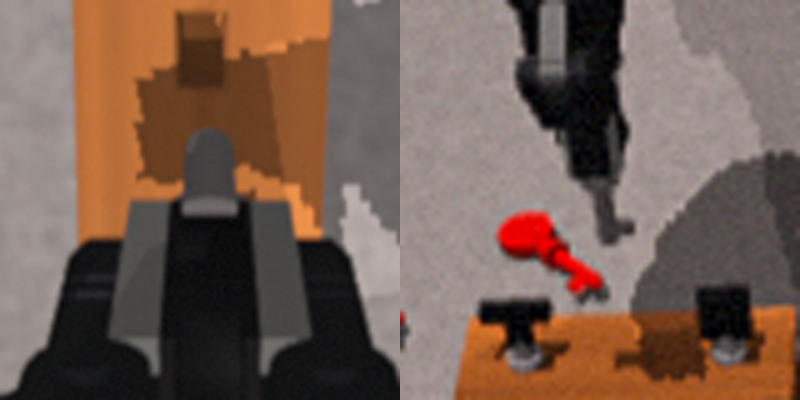

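The scene half of the crop shows the bit (at 625,228) pointing right, which is world +y. So the key yaw is −8° and the tool yaw for insertion is −66.4°. The wrist half shows the shaft upright and centred between the fingers. Carrying it to the switch.

```bash
python3 -m jog '[{"tx":-0.0446,"ty":-0.0018,"tz":0,"roll":0,"hand":0},{"tx":-0.0446,"ty":-0.0018,"tz":0,"roll":0,"hand":0},{"tx":-0.0446,"ty":-0.0018,"tz":0,"roll":0,"hand":0},{"tx":-0.0446,"ty":-0.0018,"tz":0,"roll":0,"hand":0},{"tx":-0.0446,"ty":-0.0018,"tz":0,"roll":0,"hand":0}]' | head -2
python3 -m jog '[{"tx":-0.0446,"ty":-0.0018,"tz":0,"roll":0,"hand":0},{"tx":-0.0446,"ty":-0.0018,"tz":0,"roll":0,"hand":0},{"tx":-0.0446,"ty":-0.0018,"tz":0,"roll":0,"hand":0},{"tx":-0.0446,"ty":-0.0018,"tz":0,"roll":0,"hand":0},{"tx":-0.0446,"ty":-0.0018,"tz":0,"roll":0,"hand":0}]' | head -2
python3 -m jog '[{"tx":0,"ty":0,"tz":0,"roll":-7.9,"hand":0},{"tx":0,"ty":0,"tz":0,"roll":-7.9,"hand":0},{"tx":0,"ty":0,"tz":0,"roll":-7.9,"hand":0},{"tx":0,"ty":0,"tz":0,"roll":-7.9,"hand":0},{"tx":0,"ty":0,"tz":0.02,"roll":0,"hand":0}]' | head -2
python3 -m jog '[{"tx":0,"ty":0,"tz":0,"roll":0,"hand":0},{"tx":0,"ty":0,"tz":0,"roll":0,"hand":0},{"tx":0,"ty":0,"tz":0,"roll":0,"hand":0},{"tx":0,"ty":0,"tz":0,"roll":0,"hand":0},{"tx":0,"ty":0,"tz":0,"roll":0,"hand":0}]'
python3 - <<'E'
from h import *
i=robot.camera_info("wrist");im=robot.grab_frame("wrist");cv2.imwrite("pics/w4.png",im[:,:,::-1]);np.save("w4T.npy",i["T"])
s=robot.state();t=s["tool_pos"];print(t,s["orientation"],s["joint_pos"])
tip=t-[0,0,.0427];print("tip pred",proj("wrist",tip,i),"collar underside",proj("wrist",tip+[0,0,.034],i),"keyhole pred",proj("wrist",[.574,.2442,.07],i))
x,y=250,150;cv2.imwrite("pics/w4c.png",cv2.resize(im[y:y+120,x:x+150,::-1],None,fx=5,fy=5,interpolation=cv2.INTER_CUBIC))
E
```

```text
time: 9.72
tool_pos: [0.5343, 0.0256, 0.1545]
time: 10.35
tool_pos: [0.5743, 0.2452, 0.1543]
time: 10.98
tool_pos: [0.5752, 0.2444, 0.1356]
time: 11.6
tool_pos: [0.5743, 0.2437, 0.1346]
orientation: [-180.0, 0.0, -66.4]
contact_force: [0.3, 0.0, -0.8]
grip_width: 0.007
finger_force: 60.8
[0.57423932 0.24370047 0.1345135 ] [-1.79983853e+02  4.32527201e-03 -6.64297644e+01] [ 4.09027380e+01  2.01157616e+01 -1.33861685e+01  8.17627474e-04
 -5.64813672e+01 -1.73329543e+01]
tip pred [316.73241296 229.52721556] collar underside [316.38330656 256.4107442 ] keyhole pred [316.93497008 217.33883258]
```

View pics/w4c.png

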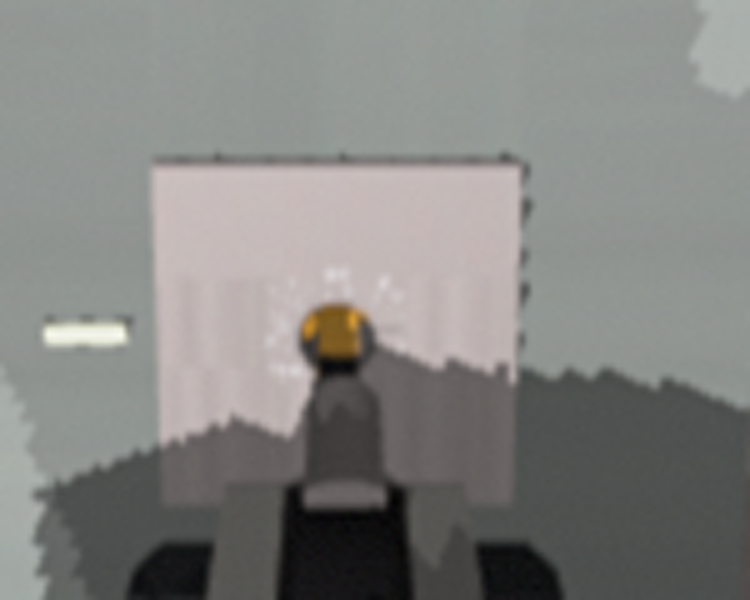

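The view shows the bore at about (317.6,217.5) and the key shaft at column 318.7. The plate edges are square to the image, so the yaw is right. I'll compute the small offset by matching a key and plate model.

```bash
python3 - <<'E'
from h import *
i=dict(robot.camera_info("wrist"));i["T"]=np.load("w4T.npy")
t=np.array([.57424,.24370,.13451]);th=np.radians(-66.43);X=np.array([np.cos(th),np.sin(th),0]);Y=np.array([np.sin(th),-np.cos(th),0])
def circ(c,r): 
    P=np.array([proj("wrist",c+r*(np.cos(a)*X+np.sin(a)*Y),i) for a in np.arange(0,6.3,.05)]);return P.min(0).round(1),P.max(0).round(1)
tip=t-[0,0,.0427]
print("tip r1.5",circ(tip,.0015));print("shaft r4",circ(tip+[0,0,.0025],.004));print("collar r7.5",circ(tip+[0,0,.034],.0075),circ(tip+[0,0,.038],.0075))
k=np.array([.574,.2442,.07]);print("bore",circ(k,.00475))
for a,b in((1,1),(1,-1),(-1,1),(-1,-1)):print("plate",a,b,proj("wrist",k+.022*(a*X+b*Y),i))
im=cv2.imread("pics/w4.png");g=cv2.cvtColor(im,cv2.COLOR_BGR2GRAY).astype(int)
for r in (212,216,220,224,226,228,230,234,238,242,246,248,250):print(r,g[r,300:336].tolist())
print([g[r,318] for r in range(205,256)])
for r in(190,200,210):print(r,g[r,278:284].tolist(),g[r,351:358].tolist())
print(g[178:188,300].tolist())
E
```

```text
tip r1.5 (array([314., 227.]), array([319.4, 232.1]))
shaft r4 (array([309.4, 224.3]), array([324., 238.]))
collar r7.5 (array([300.2, 241.4]), array([332.6, 271. ])) (array([299.7, 245. ]), array([332.9, 275.2]))
bore (array([309.2, 210. ]), array([324.7, 224.6]))
plate 1 1 [353.92534056 182.3727749 ]
plate 1 -1 [279.85613846 182.36953982]
plate -1 1 [351.94351943 250.35562836]
plate -1 -1 [282.01161791 250.35099037]
212 [183, 181, 181, 184, 192, 190, 191, 190, 186, 188, 184, 162, 132, 101, 94, 92, 90, 89, 90, 106, 139, 148, 157, 175, 185, 186, 188, 188, 189, 189, 190, 188, 190, 189, 186, 183]
216 [182, 181, 181, 186, 190, 195, 196, 194, 182, 155, 118, 130, 117, 86, 89, 94, 95, 94, 92, 94, 106, 107, 84, 72, 100, 153, 175, 174, 175, 178, 182, 185, 189, 189, 186, 183]
220 [181, 180, 179, 183, 185, 185, 185, 189, 184, 163, 113, 67, 57, 63, 73, 77, 80, 80, 80, 79, 84, 96, 81, 64, 73, 89, 100, 109, 120, 149, 162, 163, 182, 187, 187, 184]
224 [179, 178, 179, 182, 191, 196, 204, 197, 208, 209, 199, 185, 150, 86, 30, 21, 23, 29, 27, 27, 31, 56, 88, 102, 102, 101, 101, 103, 103, 104, 100, 10
[... 1748 characters left out ...]
7), np.int64(61), np.int64(80), np.int64(83), np.int64(80), np.int64(81), np.int64(73), np.int64(66), np.int64(63), np.int64(62), np.int64(62), np.int64(62), np.int64(63), np.int64(63), np.int64(62), np.int64(64), np.int64(63), np.int64(61), np.int64(63), np.int64(62), np.int64(62), np.int64(70), np.int64(84), np.int64(98), np.int64(101), np.int64(100), np.int64(90), np.int64(62), np.int64(24), np.int64(6), np.int64(9), np.int64(13)]
190 [148, 152, 171, 190, 192, 192] [188, 189, 177, 124, 97, 124, 146]
200 [145, 144, 155, 186, 192, 192] [185, 187, 173, 115, 120, 142, 144]
210 [148, 147, 155, 175, 187, 190] [183, 180, 153, 113, 135, 149, 149]
[148, 149, 144, 127, 127, 165, 190, 193, 191, 191]
```

The collar and shaft rows match the model, so the key is upright. The bore sits slightly to one side of it, needing tx −0.4 mm and ty −0.9 mm. Correcting, then descending to just inside the hole.

```bash
python3 -m jog '[{"tx":-0.0004,"ty":-0.0009,"tz":0.01,"roll":0,"hand":0},{"tx":0,"ty":0,"tz":0.008,"roll":0,"hand":0},{"tx":0,"ty":0,"tz":0,"roll":0,"hand":0},{"tx":0,"ty":0,"tz":0.002,"roll":0,"hand":0},{"tx":0,"ty":0,"tz":0.002,"roll":0,"hand":0}]'
python3 -m jog '[{"tx":0,"ty":0,"tz":0.001,"roll":0,"hand":0},{"tx":0,"ty":0,"tz":0.001,"roll":0,"hand":0},{"tx":0,"ty":0,"tz":0.001,"roll":0,"hand":0},{"tx":0,"ty":0,"tz":0,"roll":0,"hand":0},{"tx":0,"ty":0,"tz":0,"roll":0,"hand":0}]'
```

```text
time: 12.28
tool_pos: [0.575, 0.2445, 0.1124]
orientation: [-180.0, 0.0, -66.4]
contact_force: [-0.4, 0.0, -1.0]
grip_width: 0.0073
finger_force: 60.8
time: 12.9
tool_pos: [0.5749, 0.2444, 0.1093]
orientation: [-180.0, -0.0, -66.4]
contact_force: [-0.3, 0.3, -0.8]
grip_width: 0.0071
finger_force: 60.8
```

```bash
python3 -m jog '[{"tx":0,"ty":0,"tz":0.001,"roll":0,"hand":0},{"tx":0,"ty":0,"tz":0.001,"roll":0,"hand":0},{"tx":0,"ty":0,"tz":0.0005,"roll":0,"hand":0},{"tx":0,"ty":0,"tz":0,"roll":0,"hand":0},{"tx":0,"ty":0,"tz":0,"roll":0,"hand":0}]'
python3 -m jog '[{"tx":0,"ty":0,"tz":0.0003,"roll":3.4,"hand":0},{"tx":0,"ty":0,"tz":0.0003,"roll":-6.8,"hand":0},{"tx":0,"ty":0,"tz":0.0003,"roll":6.8,"hand":0},{"tx":0,"ty":0,"tz":0.0003,"roll":-6.8,"hand":0},{"tx":0,"ty":0,"tz":0.0003,"roll":3.4,"hand":0}]'
```

```text
time: 13.52
tool_pos: [0.5749, 0.2444, 0.1068]
orientation: [-180.0, -0.0, -66.4]
contact_force: [0.5, -1.0, -1.0]
grip_width: 0.0071
finger_force: 60.8
time: 14.15
tool_pos: [0.5749, 0.2444, 0.1054]
orientation: [-180.0, 0.0, -66.4]
contact_force: [-0.8, -0.2, 0.2]
grip_width: 0.007
finger_force: 60.8
```

```bash
python3 -m jog '[{"tx":0,"ty":0,"tz":0.0005,"roll":3.4,"hand":0},{"tx":0,"ty":0,"tz":0.0005,"roll":-6.8,"hand":0},{"tx":0,"ty":0,"tz":0.0005,"roll":6.8,"hand":0},{"tx":0,"ty":0,"tz":0.0005,"roll":-6.8,"hand":0},{"tx":0,"ty":0,"tz":0.0005,"roll":6.8,"hand":0}]'
python3 -m jog '[{"tx":0,"ty":0,"tz":0.0005,"roll":-6.8,"hand":0},{"tx":0,"ty":0,"tz":0.0005,"roll":6.8,"hand":0},{"tx":0,"ty":0,"tz":0.0005,"roll":-6.8,"hand":0},{"tx":0,"ty":0,"tz":0.0005,"roll":6.8,"hand":0},{"tx":0,"ty":0,"tz":0.0005,"roll":-6.8,"hand":0}]'
```

```text
time: 14.78
tool_pos: [0.5745, 0.2441, 0.103]
orientation: [180.0, -0.0, -69.8]
contact_force: [-2.5, -0.8, -0.4]
grip_width: 0.0072
finger_force: 60.9
time: 15.4
tool_pos: [0.5745, 0.2442, 0.1004]
orientation: [180.0, -0.0, -63.0]
contact_force: [-0.6, 0.8, 1.4]
grip_width: 0.0066
finger_force: 61.2
```

```bash
python3 -m jog '[{"tx":0,"ty":0,"tz":0.0005,"roll":6.8,"hand":0},{"tx":0,"ty":0,"tz":0.0005,"roll":-6.8,"hand":0},{"tx":0,"ty":0,"tz":0.0005,"roll":6.8,"hand":0},{"tx":0,"ty":0,"tz":0.0005,"roll":-6.8,"hand":0},{"tx":0,"ty":0,"tz":0.0005,"roll":6.8,"hand":0}]'
python3 -m jog '[{"tx":0,"ty":0,"tz":0.0005,"roll":-6.8,"hand":0},{"tx":0,"ty":0,"tz":0.0005,"roll":6.8,"hand":0},{"tx":0,"ty":0,"tz":0.0005,"roll":-6.8,"hand":0},{"tx":0,"ty":0,"tz":0.0005,"roll":6.8,"hand":0},{"tx":0,"ty":0,"tz":0.0005,"roll":-6.8,"hand":0}]'
```

```text
time: 16.02
tool_pos: [0.5746, 0.244, 0.0981]
orientation: [180.0, -0.0, -69.8]
contact_force: [-2.1, -0.7, 3.9]
grip_width: 0.0065
finger_force: 61.3
time: 16.65
tool_pos: [0.5752, 0.2443, 0.0959]
orientation: [-180.0, -0.0, -63.0]
contact_force: [-0.3, 0.1, 1.9]
grip_width: 0.0071
finger_force: 61.2
```

```bash
python3 -m jog '[{"tx":0,"ty":0,"tz":0.0007,"roll":6.8,"hand":0},{"tx":0,"ty":0,"tz":0.0007,"roll":-6.8,"hand":0},{"tx":0,"ty":0,"tz":0.0007,"roll":6.8,"hand":0},{"tx":0,"ty":0,"tz":0.0007,"roll":-6.8,"hand":0},{"tx":0,"ty":0,"tz":0.0007,"roll":6.8,"hand":0}]'
python3 -m jog '[{"tx":0,"ty":0,"tz":0.0008,"roll":-6.8,"hand":0},{"tx":0,"ty":0,"tz":0.0008,"roll":6.8,"hand":0},{"tx":0,"ty":0,"tz":0.0008,"roll":-6.8,"hand":0},{"tx":0,"ty":0,"tz":0.0008,"roll":6.8,"hand":0},{"tx":0,"ty":0,"tz":0.0008,"roll":-6.8,"hand":0}]'
```

```text
time: 17.27
tool_pos: [0.5753, 0.2445, 0.0923]
orientation: [-179.9, -0.0, -69.8]
contact_force: [-0.4, 0.1, 3.0]
grip_width: 0.0071
finger_force: 61.1
time: 17.9
tool_pos: [0.5753, 0.2445, 0.0883]
orientation: [-179.9, -0.0, -63.0]
contact_force: [-0.4, 0.0, 3.2]
grip_width: 0.0069
finger_force: 61.2
```

```bash
python3 -m jog '[{"tx":0,"ty":0,"tz":0.0008,"roll":6.8,"hand":0},{"tx":0,"ty":0,"tz":0.0008,"roll":-6.8,"hand":0},{"tx":0,"ty":0,"tz":0.0008,"roll":6.8,"hand":0},{"tx":0,"ty":0,"tz":0.0008,"roll":-6.8,"hand":0},{"tx":0,"ty":0,"tz":0.0008,"roll":6.8,"hand":0}]'
python3 -m jog '[{"tx":0,"ty":0,"tz":0.0008,"roll":-6.8,"hand":0},{"tx":0,"ty":0,"tz":0.0008,"roll":6.8,"hand":0},{"tx":0,"ty":0,"tz":0.0008,"roll":-6.8,"hand":0},{"tx":0,"ty":0,"tz":0.0006,"roll":6.8,"hand":0},{"tx":0,"ty":0,"tz":0.0004,"roll":-3.4,"hand":0}]'
```

```text
time: 18.52
tool_pos: [0.5753, 0.2447, 0.0844]
orientation: [-179.9, 0.0, -69.8]
contact_force: [-1.1, -0.1, 3.8]
grip_width: 0.0069
finger_force: 61.6
time: 19.15
tool_pos: [0.5752, 0.2447, 0.0809]
orientation: [-179.9, 0.0, -66.4]
contact_force: [0.4, 1.2, 0.8]
grip_width: 0.007
finger_force: 61.0
```

```bash
python3 -m jog '[{"tx":0,"ty":0,"tz":0.0004,"roll":2,"hand":0},{"tx":0,"ty":0,"tz":0.0004,"roll":-4,"hand":0},{"tx":0,"ty":0,"tz":0.0004,"roll":4,"hand":0},{"tx":0,"ty":0,"tz":0.0004,"roll":-2,"hand":0},{"tx":0,"ty":0,"tz":0,"roll":0,"hand":0}]'
```

```text
time: 19.77
tool_pos: [0.5752, 0.2446, 0.0789]
orientation: [-180.0, 0.0, -66.4]
contact_force: [0.9, 1.4, 0.2]
grip_width: 0.007
finger_force: 60.9
```

```bash
python3 -m jog '[{"tx":0,"ty":0,"tz":0.0003,"roll":0,"hand":0},{"tx":0,"ty":0,"tz":0.0003,"roll":0,"hand":0},{"tx":0,"ty":0,"tz":0,"roll":0,"hand":0},{"tx":0,"ty":0,"tz":0,"roll":0,"hand":0},{"tx":0,"ty":0,"tz":0,"roll":0,"hand":0}]'
```

```text
time: 20.4
tool_pos: [0.5752, 0.2447, 0.0788]
orientation: [-179.9, 0.0, -66.4]
contact_force: [-0.3, 0.9, 4.9]
grip_width: 0.007
finger_force: 61.8
```

The key is home: z stopped at 0.0788 against a predicted 0.0787. I add a little preload and turn clockwise, letting the TCP orbit the key axis, which is about 1 mm off-centre in the grip.

```bash
python3 -m jog '[{"tx":0,"ty":0,"tz":0.0003,"roll":0,"hand":0},{"tx":0.00014,"ty":0,"tz":0,"roll":8,"hand":0},{"tx":0.00014,"ty":0,"tz":0,"roll":8,"hand":0},{"tx":0.00014,"ty":0,"tz":0,"roll":8,"hand":0},{"tx":0,"ty":0,"tz":0,"roll":0,"hand":0}]'
python3 -c "
from plant import robot
s=robot.state();print(s['contact_force'],s['moment'])"
```

```text
time: 21.02
tool_pos: [0.5753, 0.2444, 0.0787]
orientation: [-179.9, 0.0, -90.5]
contact_force: [-0.1, 0.8, 6.7]
grip_width: 0.007
finger_force: 61.9
[-0.13675395  0.84572784  6.67786821] [0.4057737  0.36642202 0.06799032]
```

Turning with low side forces. Continuing to 90°.

```bash
python3 -m jog '[{"tx":0.00015,"ty":0,"tz":0,"roll":8.5,"hand":0},{"tx":0.00015,"ty":0,"tz":0,"roll":8.5,"hand":0},{"tx":0.00015,"ty":0,"tz":0,"roll":8.5,"hand":0},{"tx":0.00015,"ty":0,"tz":0,"roll":8.5,"hand":0},{"tx":0,"ty":0,"tz":0,"roll":0,"hand":0}]'
python3 -m jog '[{"tx":0.00015,"ty":0,"tz":0,"roll":8.5,"hand":0},{"tx":0.00015,"ty":0,"tz":0,"roll":8.5,"hand":0},{"tx":0.00015,"ty":0,"tz":0,"roll":8.5,"hand":0},{"tx":0.0001,"ty":0,"tz":0,"roll":6.5,"hand":0},{"tx":0,"ty":0,"tz":0,"roll":0,"hand":0}]'
python3 -m jog '[{"tx":0,"ty":0,"tz":0,"roll":0,"hand":0},{"tx":0,"ty":0,"tz":0,"roll":0,"hand":0},{"tx":0,"ty":0,"tz":0,"roll":0,"hand":0},{"tx":0,"ty":0,"tz":0,"roll":0,"hand":0},{"tx":0,"ty":0,"tz":0,"roll":0,"hand":0}]'
python3 - <<'E'
from h import *
s=robot.state();print(s['contact_force'],s['moment'],s["joint_pos"])
a=[]
for c,p in(("wrist",(318,235)),("scene",proj("scene",[.575,.2446,.09]))):
    im=robot.grab_frame(c);r=70 if c=="wrist" else 45;x,y=int(p[0]-r),int(p[1]-r)
    a.append(cv2.resize(im[y:y+2*r,x:x+2*r,::-1],(400,400),interpolation=cv2.INTER_CUBIC))
cv2.imwrite("pics/c5.png",np.hstack(a))
E
```

```text
time: 21.65
tool_pos: [0.5753, 0.2443, 0.0788]
orientation: [-180.0, 0.1, -124.5]
contact_force: [-1.8, 3.3, 5.8]
grip_width: 0.0068
finger_force: 61.8
time: 22.28
tool_pos: [0.5752, 0.2448, 0.0788]
orientation: [179.9, 0.2, -156.5]
contact_force: [-1.5, 5.6, 4.8]
grip_width: 0.0069
finger_force: 61.7
time: 22.9
tool_pos: [0.5752, 0.2448, 0.0788]
orientation: [179.9, 0.2, -156.4]
contact_force: [-1.1, 6.4, 5.2]
grip_width: 0.007
finger_force: 61.7
[-1.14667981  6.44522483  5.22331702] [2.26864892 0.49803089 0.03387313] [ 4.09004740e+01  2.34282916e+01 -1.66668176e+01 -4.20434148e-02
 -4.97077315e+01 -1.07267319e+02]
```

View pics/c5.png

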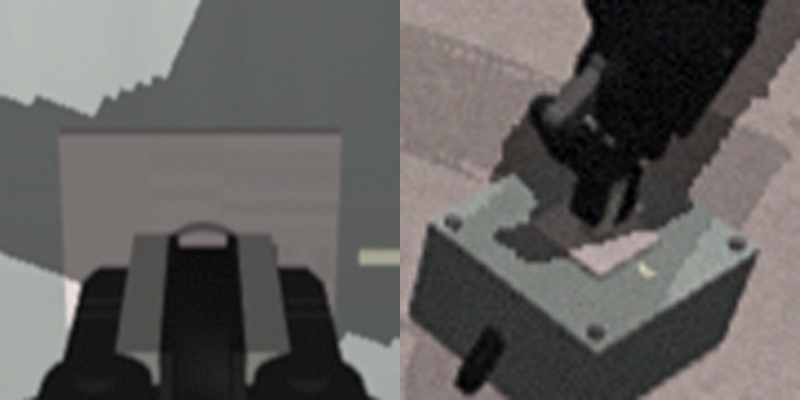

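The collar (crop 205,235) sits on the plate and the fingers are turned the full 90°. The side push comes from my orbit correction, so I ease it off and hand in.

```bash
python3 -m jog '[{"tx":0,"ty":0.0004,"tz":0,"roll":1,"hand":0},{"tx":0,"ty":0.0004,"tz":0,"roll":0,"hand":0},{"tx":0,"ty":0,"tz":0,"roll":0,"hand":0},{"tx":0,"ty":0,"tz":0,"roll":0,"hand":0},{"tx":0,"ty":0,"tz":0,"roll":0,"hand":0}]'
python3 - <<'E'
from plant import robot
import numpy as np
for _ in range(1):
    s=robot.state();print(s['contact_force'],s['moment'],abs(s["qd"]).max())
print(robot.hand_in())
E
```

```text
time: 23.62
tool_pos: [0.5751, 0.2449, 0.0788]
orientation: [180.0, 0.2, -157.4]
contact_force: [0.7, 3.6, 5.7]
grip_width: 0.0068
finger_force: 61.8
[0.68438132 3.55390199 5.70722124] [ 1.58340072 -0.14010792  0.04530607] 0.08175554846517492
the job is handed in; nothing more can be done
None
```

I handed the job in at 23.6 s with the round key home in the switch, the gripper turned about 91° clockwise and still gripping at 62 N. I had no direct reading of the cylinder angle, and hand-in returned no verdict.

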